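Open the tab-locked royal-jelly canister

TASK

Open the steel royal-jelly canister: squeeze the two tabs of its cap together, keep them squeezed while you turn the cap anticlockwise (seen from above) until you feel it come up against its stop, and lift it straight off. Set the cap down upright in the metal tray without dropping it. Use a light touch: never force the cap against the canister, and leave the cell bar, the jar and the cup where they are.

Things in the scene. Friction and masses are not known exactly. Their poses are not given: they have to be found in the camera images.
- canister: Round steel canister fixed to the bench: 80 mm in diameter, rim 95 mm high, wall 6 mm, on a dark foot plate 110 mm in diameter. Origin: centre of the underside, z up. Its x axis passes through the two rim notches in which the tabs of the locked cap sit (cap x along canister x). Hidden ledges inside hold the cap's two lugs down (bayonet).
- canister_rim (a point): Centre of the canister's mouth, at rim height. The cap lifts off only at its stop (or up to 4 degrees before it; earlier its lugs catch). The stop is hard, lies 33 to 77 degrees anticlockwise from above of the locked position, differs from canister to canister and must be felt. Over 40 N between cap and canister (at the stop, up, down, sideways) is forcing it.
- cap: Loose white plastic cap, 0.2 kg, locked on the canister at the start. Origin: centre of its foot, z up; x runs from tab to tab. Plug 48 mm in diameter, 38 mm high, with two lugs along y that reach 31 mm from the axis. Locked, its origin is 57 mm above the canister's underside, with about 1.5 mm of play sideways. Raised by 40 mm it is clear of the rim. It stands on its foot.
- cap_disc (a point): Centre of the underside of the cap's disc (80 mm in diameter, 8 mm thick), 38 mm above the foot; it rests on the rim. Above the disc a hub 29 mm in diameter, 22 mm high. With the tabs squeezed the cap turns with under 0.1 N m; the stop bears on both lugs, 28 mm from the axis, so 0.5 N m against it is some 20 N in all.
- cap_grip (a point): Point on the cap's axis 69 mm above its foot, midway between the two tabs, at the height to grip them (fingertips then end 4 mm above the disc). Axes as cap.
- tab_a (a joint): Inward travel (m) of the tab on the cap's +x side: 0 released, 0.005 fully in. Both tabs are upright black paddles on the disc, 20 mm wide (along cap y), 5 mm thick, 47 to 80 mm above the cap's foot; outer faces 56 mm apart released, 46 mm squeezed. Spring 4 N at rest, 9 N fully in. The cap can turn only while both are in by more than 3 mm.
- tab_b (a joint): The same for the tab on the cap's -x side.
- tray: Square aluminium tray fixed to the bench, 170 x 170 mm outside, rim 18 mm high, wall and floor 3 mm. Origin: centre of the underside, z up, x and y along its sides.
- cellbar: Bystander: loose wooden bar 186 mm long (along its y) with eight yellow cell cups, 18 mm wide, 26 mm high. Origin: centre of the underside. Leave alone.
- jar: Bystander: loose amber glass jar with a white lid, 52 mm in diameter, 70 mm high. Origin: centre of the underside. Leave alone.
- cup: Bystander: loose pale paper-coloured cup, 60 mm in diameter, 65 mm high. Origin: centre of the underside. Leave alone.
Not all that is in view belongs to the job. What is shaped like the cap but red is not meant.

How it is judged:
On the way, in this order (a step that is already met when the one before it is completed fails the run):
1. both tabs are squeezed in by more than 3 mm while the cap sits on the canister (value of joint each of tab_a, tab_b above 0.003 m and z of cap in the frame of canister below 0.065 m), for 0.2 s.
2. the cap has been turned by more than 28 degrees while it sits on the canister (angle between the x axis of cap and the x axis of canister, either way round above 0.49 rad and z of cap in the frame of canister below 0.065 m and horizontal distance between cap and canister below 0.006 m), for 0.1 s.
3. the cap is lifted clear of the canister (z of cap in the frame of canister above 0.097 m), for 0.1 s.
4. the cap rests on the tray while the fingers still hold it (not dropped) (contact force between cap and tray above 0.3 N and contact force between the fingers and cap above 1 N and z of cap in the frame of tray below 0.01 m), for 0.05 s.
At the end, for the whole second after the job is handed in: The cap stands released, at rest and upright (within 6 degrees), on its foot on the floor of the tray (foot no more than 4 mm above the floor, axis within 70 mm of the tray's centre); cell bar, jar and cup are where they were (horizontal distance between cap and tray below 0.07 m and z of cap in the frame of tray below 0.007 m and angle between cap's own z axis and vertical below 0.1 rad and linear speed of cap below 0.02 m/s and contact force between the fingers and cap below 0.1 N); the robot touches nothing.
It fails at once if the cap is forced: more than 40 N between cap and canister (contact force between cap and canister above 40 N).
It fails at once if the cell bar is moved by more than 20 mm (distance of cellbar from where it was at the start of the episode above 0.02 m).
It fails at once if the jar is moved by more than 20 mm (distance of jar from where it was at the start of the episode above 0.02 m).
It fails at once if the cup is moved by more than 20 mm (distance of cup from where it was at the start of the episode above 0.02 m).
It also fails if it takes over 67 s, if anything falls off the work surface, if the arm or the gripper's body presses on something with over 40 N, if the wrist force passes 120 N, or if a joint passes its speed limit or range.

ROBOT

A 6-joint arm with a two-finger parallel gripper is mounted at the origin on the work surface. World frame = base frame: x ahead of the robot, y to its left, z up, the work surface at z = 0. Lengths are in m, angles in rad, forces in N, time in s.
With the tool pointing down it reaches from about 0.25 to 0.725 m from the base axis. Payload 9.7 kg.
Tool frame: the origin (TCP) lies at the very end of the fingers, on their centre line; the grasp point (between the pads) lies manip.hold_point_z behind it (manip.hold_point_z is the distance from the TCP to the grasp point, in m); z points along the fingers, y is the line along which they close (so a half turn about z gives the same grasp; the last joint's range is limited). The gripper opens to 85 mm and grips with 20 to 120 N. Pads are 22 mm wide; open, the fingers measure 114 mm over their backs; the gripper's body (76 mm by 85 mm) begins 54 mm behind the grasp point. The pads swing forward as they close: fully open they stand 13 mm farther back than shut.
Start: joints at [-1.22, 0.087, 0.176, 1.66, 0, 1.571], TCP at [0.189, -0.517, 0.231] pointing down, gripper open.
Joint ranges: [-3.13, 3.13], [-0.85, 1.81], [-1.15, 1.24], [-2.2, 2.28], [-1.44, 1.52], [-3.14, 3.14]. Speed limits (rad/s): [2.22, 2.22, 2.57, 3.14, 3.14, 3.14].

INTERFACE

Orientations are given as a 3x3 rotation matrix whose columns are the frame's x, y, z axes.
In Python, from station import manip gives the robot as it stands.
- The arm moves only by the tool jog_arm, never from a script. Its argument "rows" is text: rows parted by semicolons, each of 4 numbers parted by spaces: the shift along the tool's x, y, z in mm, then the turn about the tool's z in degrees. In form: x y z twist; .... A call has 1 to 12 rows; each row is the pose to reach, as a shift and turn from the pose commanded when the call began, along the tool's axes at that moment; what a row does not reach only later rows make up. A row lasts 1/12 s, in which the tool goes at most 41.7 mm and 7.16 degrees, less where a joint would pass 70% of its speed; a pose out of reach is approached as far as the arm can. A call with a gripper value outside its range is refused whole. "grip" is the finger opening in mm, from 0 to 85.4, set as the call begins (left out, the last holds). The fingers move at their own pace and stop on an object; "force" is the grip in N (left out, the last holds). Time passes only in rows, so rows that repeat a pose let the fingers close. It gives the time, the measured TCP pose, the force, the opening and the grip force at its end, in the units of the state.
- manip.sense(): the state, without advancing time (a new reading comes with each control period).
- manip.grab_frame(name): name is "scene" or "top" or "wrist"; returns a dict with "pixels" (480x640x3 uint8, red, green, blue), "fx", "fy", "cx", "cy" (pixels), "xyz" and "rotation" of the camera in the world. Camera axes: x right, y up, looking along -z (the intrinsics and any distortion apply to the point x, -y, -z); pixel columns grow to the right and rows downward; lengths in m; the calibration is good to about 2 mm. A picture is of the moment at which its call begins. There is no depth.
- manip.sign_off(): hands the job in; it is judged then, once.
Trained networks look in a picture, given as the dict that the camera call returned (one of the last four; its "shot" number tells which), for a name from the list of things; names that differ only in an ending like _2 or _b are one class to them, and where a whole thing is asked for, a point or a joint stands for the part that bears it (a point fixed in the world has none). Each returns a list of dicts, best first, with "p" (0 to 1); they miss things now and then, are a little off and sometimes report something else, mostly with a low value. They report only what shows in the picture. A call takes as long as a camera call. They do not tell look-alikes from the thing itself.
- manip.outline_of(thing, picture): "mask" (480x640 bool, what is visible of it) and "extent" ([left, top, right, bottom] in pixels, round what is visible of it).
The state is a dict: "time_s": time; "joints": joint angles; "dq": joint speeds; "joint_efforts": joint torques, N m; "ee_pos": TCP position; "tool_rot": TCP orientation; "ft_force": force on the tool from outside, world axes, zero at the start; "wrist_torque": the same for the moment, N m; "grip_width": finger opening in m; "grip_force": force on a finger pad.
Only numpy, scipy, OpenCV 4.12 (cv2) and the standard library are available. Lean on these libraries where they do the work, as an engineer would, in place of code of your own. Each camera call takes 0.05 s, during which the arm holds its last target. There are 200 camera calls.

## Working session

There is one attempt and no reset: what is moved stays moved. The work goes in short steps, Python scripts to look and compute and a tool call to move; the robot and the scene stay as the last step left them, time stands still between calls to the robot, and variables do not carry over. Pictures are saved under pics/ and viewed, at most 10 in all, crops included, and the job is handed in when it is done.

Besides the shell and the picture viewer there is one more tool, called in YAML: its name, and indented under it one key for each argument. jog_arm: Moves the arm, as the interface text tells. Its arguments: {"type":"object","properties":{"rows":{"type":"string"},"grip":{"type":"number"},"force":{"type":"number"}},"required":["rows"]}

```bash
mkdir -p pics; ls
python3 - <<'E'
from station import manip
import cv2,numpy as np
s=manip.sense();print(s['time_s'],s['ee_pos'],s['tool_rot'],s['grip_width'],manip.hold_point_z)
ims=[]
for n in['top','scene']:
    f=manip.grab_frame(n);print(n,f['fx'],f['cx'],f['cy'],f['xyz'],f['rotation'],[k for k in f])
    cv2.imwrite(f'pics/{n}0.png',f['pixels'][:,:,::-1])
    for t in['canister','cap','tray','cellbar','jar','cup','tab_a']:
        print(t,[(round(d['p'],2),d['extent']) for d in manip.outline_of(t,f)[:4]])
E
```

```text
pics
0.0 [ 0.18891872 -0.51630956  0.23060364] [[ 9.39113853e-01  3.43605829e-01 -4.53971543e-04]
 [ 3.43606128e-01 -9.39113068e-01  1.21387402e-03]
 [-9.23642164e-06 -1.29595331e-03 -9.99999160e-01]] 0.08518164493113378 0.0187
top 624.1289861512693 323.029133886114 236.02819600759193 [0.43711783 0.00334057 1.38813771] [[ 0.01084506  0.99717714 -0.07429763]
 [-0.99992406  0.01038003 -0.00664235]
 [-0.00585238  0.07436403  0.99721399]] ['pixels', 'fx', 'fy', 'cx', 'cy', 'xyz', 'rotation', 'shot']
canister [(0.92, [363.8, 226.8, 418.9, 272.7])]
cap [(0.97, [372.2, 164.0, 405.6, 197.3]), (0.84, [368.8, 298.3, 404.4, 333.2]), (0.78, [434.3, 280.3, 471.6, 316.7]), (0.63, [378.2, 226.9, 416.4, 262.6])]
tray [(0.73, [228.6, 189.9, 318.3, 280.8])]
cellbar [(0.66, [281.8, 152.6, 362.8, 167.7])]
jar [(0.97, [137.6, 209.9, 170.9, 236.4])]
cup [(0.95, [491.0, 210.2, 517.9, 241.1])]
tab_a [(0.63, [388.7, 231.5, 397.5, 236.7]), (0.63, [389.4, 193.4, 393.6, 197.8]), (0.53, [458.4, 282.5, 467.6, 296.4]), (0.45, [375.6, 303.0, 382.9, 311.0])]
scene 494.18835698424044 319.2867845066489 242.72086306878543 [1.31126996 0.37025719 0.64287701] [[-0.44516753 -0.47544845  0.75879816]
 [ 0.89543657 -0.24051297  0.37462896]
 [ 0.00438404  0.84622827  0.53280249]] ['pixels', 'fx', 'fy', 'cx', 'cy', 'xyz', 'rotation', 'shot']
canister [(0.97, [250.1, 225.0, 299.1, 274.0])]
cap [(0.98, [240.0, 196.0, 271.3, 229.6]), (0.97, [294.0, 197.9, 329.0, 240.7]), (0.71, [221.4, 256.7, 259.8, 304.7]), (0.61, [252.7, 205.7, 292.9, 237.8])]
tray [(0.61, [326.9, 265.7, 421.7, 335.7])]
cellbar [(0.86, [249.1, 312.8, 342.6, 352.3])]
jar [(0.62, [495.4, 312.7, 532.0, 354.8])]
cup [(0.85, [164.0, 217.2, 190.7, 251.5])]
tab_a [(0.73, [228.2, 270.2, 237.9, 294.2]), (0.67, [309.1, 211.1, 318.0, 229.2]), (0.64, [271.0, 203.6, 283.5, 210.1]), (0.61, [262.0, 199.4, 264.2, 208.2])]
```

Run:
```python
import cv2
a=cv2.imread('pics/top0.png')[130:350,120:540]
b=cv2.imread('pics/scene0.png')[180:370,150:550]
a=cv2.resize(a,None,fx=1.9,fy=1.9,interpolation=3)
cv2.imwrite('pics/topc.png',a);cv2.imwrite('pics/scenec.png',cv2.resize(b,None,fx=2,fy=2,interpolation=3))
```

```text
(no output)
```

View pics/topc.png

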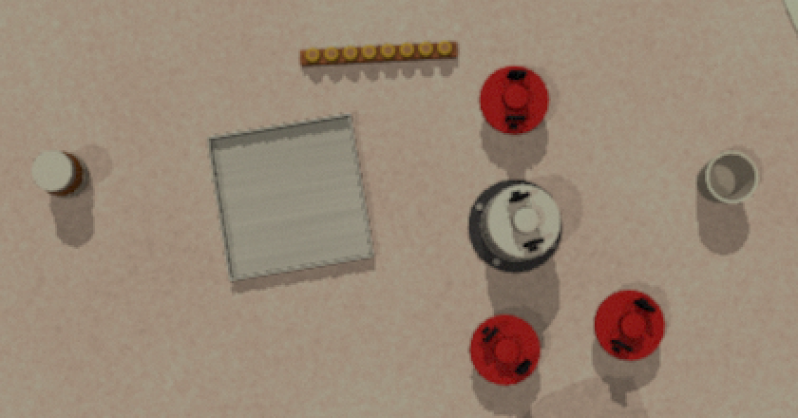

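View pics/scenec.png

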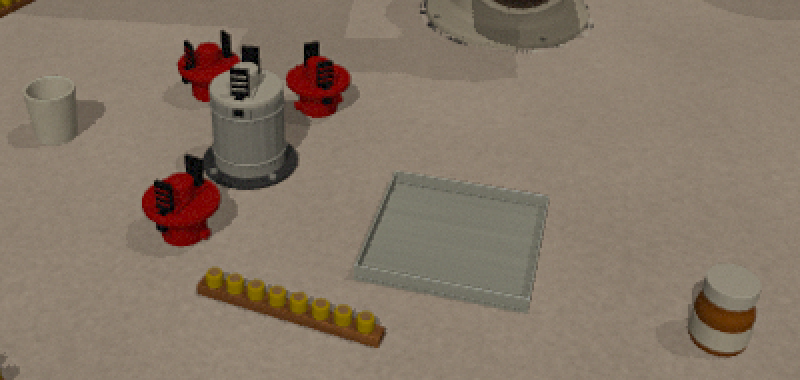

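The top view shows the white cap on the canister at about px (395,247), with its tabs at (393,233) and (400,259). The three red look-alikes are around it, and the tray is centred near (273,235). The scene view agrees.

```bash
cat > h.py <<'E'
from station import manip
import numpy as np, cv2
def ray(f,u,v,z):
    d=f['rotation']@np.array([(u-f['cx'])/f['fx'],-(v-f['cy'])/f['fy'],-1.])
    p=np.array(f['xyz']); return p+d*(z-p[2])/d[2]
def proj(f,P):
    q=f['rotation'].T@(np.array(P)-f['xyz']); return f['cx']-f['fx']*q[0]/q[2], f['cy']+f['fy']*q[1]/q[2]
def mc(m):
    M=cv2.moments(m.astype(np.uint8),True);return M['m10']/M['m00'],M['m01']/M['m00']
E
python3 - <<'E'
from h import *
f=manip.grab_frame('top')
for d in manip.outline_of('cap',f)[:4]:
    c=np.mean(np.array(d['extent']).reshape(2,2),0);print('cap',d['extent'],ray(f,*c,.1).round(4))
for d in manip.outline_of('canister',f)[:1]:print('can',ray(f,*mc(d['mask']),.0),d['extent'])
for d in manip.outline_of('tab_a',f)[:8]:
    u=mc(d['mask']);print('tab',round(d['p'],2),u,ray(f,*u,.13).round(4))
for n in['tray','jar','cup','cellbar']:
    d=manip.outline_of(n,f)[0]
    m=d['mask'].astype(np.uint8);print(n,ray(f,*mc(m),.01).round(4))
    if n=='tray':
        c=cv2.findContours(m,0,2)[0];b=cv2.boxPoints(cv2.minAreaRect(max(c,key=len)));print([ray(f,*p,.018).round(3) for p in b])
E
```

```text
cap [367.5, 299.0, 404.5, 332.9] [ 0.3702 -0.1189  0.1   ]
cap [431.2, 282.0, 471.3, 320.0] [ 0.4022 -0.2525  0.1   ]
cap [376.4, 227.7, 417.9, 264.6] [ 0.5137 -0.1414  0.1   ]
cap [372.1, 163.7, 407.2, 202.5] [ 0.645  -0.1255  0.1   ]
can [ 0.50423173 -0.118746    0.        ] [368.1, 225.7, 415.1, 275.2]
tab 0.56 (400.1666666666667, 258.9166666666667) [ 0.4862 -0.1442  0.13  ]
tab 0.53 (393.0, 233.28) [ 0.5379 -0.1296  0.13  ]
tab 0.52 (446.8545454545455, 312.45454545454544) [ 0.3801 -0.2377  0.13  ]
tab 0.47 (392.1764705882353, 169.31372549019608) [ 0.6685 -0.1276  0.13  ]
tab 0.44 (459.78688524590166, 291.0163934426229) [ 0.4231 -0.2638  0.13  ]
tab 0.41 (395.79440937781783, 246.61767357980162) [ 0.511  -0.1353  0.13  ]
tab 0.36 (391.2173913043478, 193.3913043478261) [ 0.6191 -0.1258  0.13  ]
tray [0.5438 0.1245 0.01  ]
[array([0.612, 0.223, 0.018]), array([0.642, 0.055, 0.018]), array([0.474, 0.025, 0.018]), array([0.444, 0.191, 0.018])]
jar [0.568  0.3933 0.01  ]
cup [ 0.5709 -0.386   0.01  ]
cellbar [ 0.5016 -0.1184  0.01  ]
```

jog_arm:
  rows: "36 -20 0 -7;72 -40 0 -14;108 -61 0 -21;144 -81 0 -28;180 -101 0 -35;216 -122 0 -42;252 -142 0 -49;288 -162 0 -56;324 -183 0 -63;360 -203 0 -70;400 -225 0 -78;433 -244 0 -85"

```text
time_s: 2.2
ee_pos: [0.5126, -0.137, 0.2315]
tool_rot: [[-0.255, 0.967, 0.001], [0.967, 0.255, -0.0], [-0.0, 0.001, -1.0]]
ft_force: [0.5, -1.9, 0.2]
grip_width: 0.0854
grip_force: 0.0
```

Run:
```python
from h import *
s=manip.sense();print(s['time_s'],s['ee_pos'],s['tool_rot'],s['joints'],s['ft_force'])
f=manip.grab_frame('wrist');print(f['xyz'],f['rotation'],f['fx'])
cv2.imwrite('pics/w1.png',f['pixels'][:,:,::-1])
for t in['cap','tab_a','canister']:
    for d in manip.outline_of(t,f)[:5]:
        u=mc(d['mask']);print(t,round(d['p'],2),d['extent'],np.round(u),ray(f,*u,.137 if t=='tab_a' else .103).round(4))
```

```text
2.2 [ 0.51258363 -0.13697669  0.23148505] [[-2.55125005e-01  9.66907893e-01  5.99190153e-04]
 [ 9.66908006e-01  2.55125176e-01 -2.28099456e-04]
 [-3.73419658e-04  5.21167881e-04 -9.99999794e-01]] [-2.61091080e-01  3.95021269e-02  1.26444780e-01  1.65710122e+00
 -6.56970811e-05  1.05172813e+00] [ 0.5231033  -1.87072003  0.24159656]
[ 0.4959031  -0.06864275  0.37399305] [[ 9.67082496e-01 -2.44110891e-01 -7.18423198e-02]
 [ 2.54462196e-01  9.28469569e-01  2.70542511e-01]
 [ 6.61034127e-04 -2.79918081e-01  9.60023662e-01]] 381.9626922926616
cap 0.9 [433.4, 207.1, 532.4, 292.4] [481. 249.] [ 0.6293 -0.1199  0.103 ]
cap 0.81 [112.7, 109.3, 214.8, 204.1] [167. 156.] [ 0.3944 -0.1121  0.103 ]
cap 0.67 [131.1, 268.2, 217.8, 339.9] [174. 299.] [ 0.4153 -0.2181  0.103 ]
cap 0.56 [274.7, 178.7, 379.4, 282.3] [326. 230.] [ 0.5145 -0.1352  0.103 ]
tab_a 0.92 [279.3, 221.3, 298.5, 261.6] [288. 241.] [ 0.4907 -0.1405  0.137 ]
tab_a 0.87 [503.3, 251.5, 532.6, 279.2] [517. 264.] [ 0.6394 -0.1177  0.137 ]
tab_a 0.86 [353.5, 221.8, 372.9, 262.0] [364. 237.] [ 0.5371 -0.1255  0.137 ]
tab_a 0.76 [126.5, 287.4, 163.4, 319.2] [147. 301.] [ 0.4077 -0.2053  0.137 ]
tab_a 0.69 [165.5, 130.0, 204.6, 155.9] [185. 141.] [ 0.4164 -0.0952  0.137 ]
canister 0.78 [266.0, 151.2, 380.6, 214.4] [325. 176.] [ 0.5039 -0.0974  0.103 ]
```

View pics/w1.png

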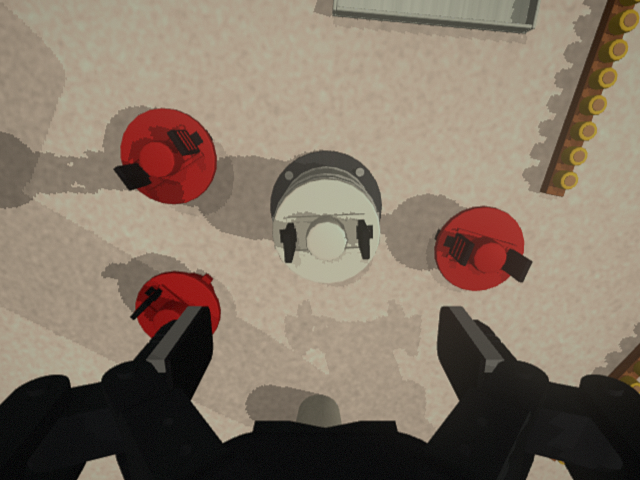

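The white cap sits at (326,230), with its tabs at (288,241) and (364,237), almost level with the finger line. Red look-alikes lie to both sides. I'll refine the pose from this frame.

Run:
```python
from h import *
from scipy.optimize import least_squares
f=manip.grab_frame('wrist'); g=cv2.cvtColor(f['pixels'],cv2.COLOR_RGB2GRAY)
d=[d for d in manip.outline_of('cap',f) if abs(np.mean(d['extent'][::2])-326)<15][0]
# lower silhouette edge (top-disc edge) via ellipse points below centre
m=d['mask'].astype(np.uint8); c=max(cv2.findContours(m,0,1)[0],key=len)[:,0]
W=np.array([ray(f,u,v,.103)[:2] for u,v in c+0.0])
for sel in(c[:,1]>245,c[:,1]>215):
    w=W[sel]; r=least_squares(lambda p:np.hypot(*(w-p).T)-.04,[.513,-.137],loss='soft_l1',f_scale=.001)
    print('disc',r.x,r.cost,len(w))
roi=g[210:275,265:390]; 
_,lab,st,ce=cv2.connectedComponentsWithStats((roi<50).astype(np.uint8))
pts=[]
for i in range(1,len(st)):
    if st[i][4]>80: 
        print(st[i]+[265,210,0,0,0],ce[i]+[265,210])
        (u,v)=ce[i]+[265,210];pts.append(ray(f,u,v,.122))
if len(pts)==2: q=pts[1]-pts[0];print(pts,np.mean(pts,0),np.degrees(np.arctan2(q[1],q[0])),np.hypot(*q[:2]))
print('hub',ray(f,327,239,.125))
# predicted tab box tops for candidate
for yaw in(13,16,19):
  R=np.array([[np.cos(np.radians(yaw)),-np.sin(np.radians(yaw))],[np.sin(np.radians(yaw)),np.cos(np.radians(yaw))]])
  for sx in(-1,1):
    P=[np.append(R@[sx*x,y]+[.513,-.137],z) for x in(.023,.028) for y in(-.01,.01) for z in(.104,.137)]
    u=np.array([proj(f,p) for p in P]);print(yaw,sx,u.min(0).round(1),u.max(0).round(1),u.mean(0).round(1))
cv2.imwrite('pics/c.png',cv2.resize(f['pixels'][170:300,250:400,::-1],None,fx=5,fy=4.5,interpolation=2)[:600])
```

```text
disc [ 0.51487885 -0.13593792] 1.1121760383011836e-05 119
disc [ 0.51479173 -0.13596879] 3.7431454735200925e-05 179
[359 220  15  38 223] [364.2735426  234.53811659]
[282 223  16  39 403] [289.98263027 240.62034739]
[array([ 0.53855902, -0.12786751,  0.122     ]), array([ 0.49052698, -0.14473858,  0.122     ])] [ 0.514543   -0.13630304  0.122     ] -160.6463693650558 0.05090883808289241
hub [ 0.51454226 -0.13647105  0.125     ]
13 -1 [281.1 217. ] [293.1 258. ] [287.3 236.7]
13 1 [355.5 218.8] [368.8 260. ] [361.8 238.6]
16 -1 [280.3 218.8] [293.7 260. ] [287.4 238.6]
16 1 [356.2 217. ] [368.1 258. ] [361.9 236.7]
19 -1 [279.7 220.4] [294.6 262. ] [287.5 240.5]
19 1 [355.4 215. ] [368.7 256.2] [361.8 234.8]
```

View pics/c.png

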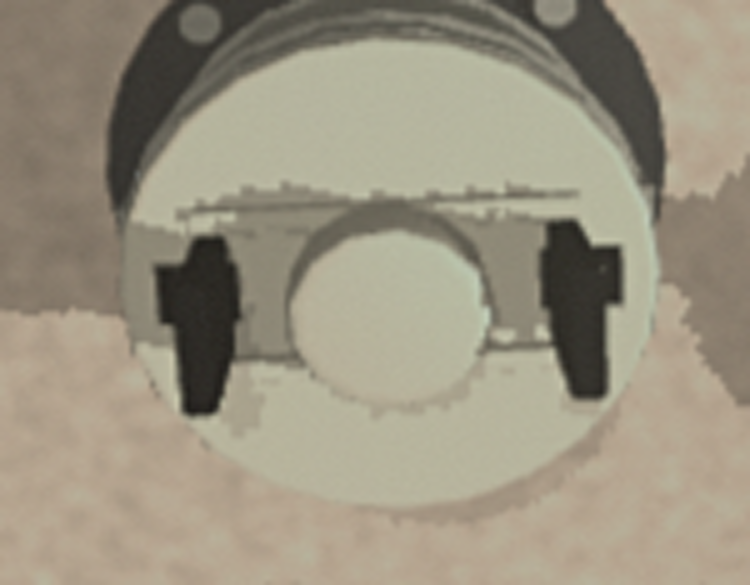

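The crop puts the cap centre at (0.5146, -0.1362) and its tab axis at about 17°. The disc and hub agree. I'll correct for that and descend.

jog_arm:
  rows: "0 2 10 -2.5;0 2 25 -2.5;0 2 40 -2.5;0 2 55 -2.5;0 2 70 -2.5;0 2 85 -2.5;0 2 97 -2.5;0 2 107 -2.5;0 2 114 -2.5;0 2 119 -2.5;0 2 122 -2.5;0 2 122 -2.5"

```text
time_s: 3.5
ee_pos: [0.5134, -0.1384, 0.109]
tool_rot: [[-0.291, 0.957, -0.0], [0.957, 0.291, 0.0], [0.0, -0.0, -1.0]]
ft_force: [-0.5, 0.4, -0.5]
grip_width: 0.0856
grip_force: 0.0
```

jog_arm:
  rows: "1.8 1.8 1 0;1.8 1.8 1 0;1.8 1.8 1 0;1.8 1.8 1 0"

```text
time_s: 3.83
ee_pos: [0.5149, -0.1361, 0.1086]
tool_rot: [[-0.291, 0.957, 0.0], [0.957, 0.291, -0.0], [-0.0, 0.0, -1.0]]
ft_force: [-0.3, -0.1, 0.8]
grip_width: 0.0856
grip_force: 0.0
```

Run:
```python
from h import *
for k in range(3):
    f=manip.grab_frame('wrist');s=manip.sense();print(s['ee_pos'],s['ft_force'],s['dq'])
cv2.imwrite('pics/w2.png',f['pixels'][:,:,::-1])
```

```text
[ 0.51485058 -0.13606147  0.10859125] [-1.30884209 -0.03698237  0.92993656] [-2.56834586e-03  2.30006321e-03 -3.09504014e-03  9.83059349e-05
 -3.94564578e-04 -1.04896935e-03]
[ 0.5147987  -0.13609301  0.10851868] [ 0.67972404  0.24593239 -0.039968  ] [-0.00021063 -0.00025335 -0.00240317 -0.00071794  0.00021953  0.00191647]
[ 0.51475407 -0.13611126  0.10844901] [-0.05369103  0.13122798 -0.12073816] [-0.0011191  -0.0001374   0.00036654 -0.00142504 -0.00014702 -0.00028154]
```

View pics/w2.png

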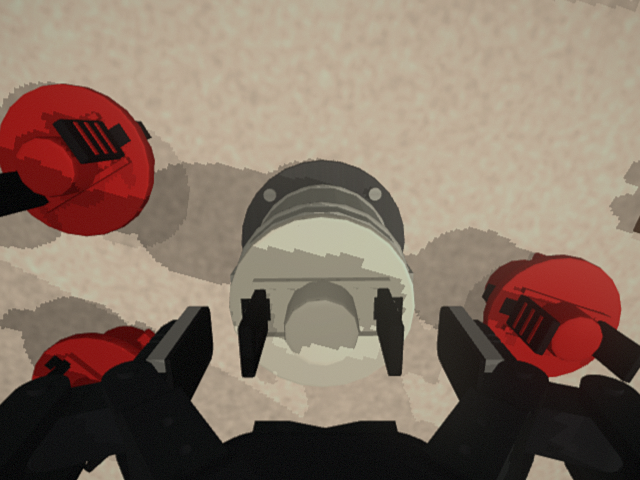

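The cap is centred between the fingers: the gaps are 212→243 on the left and 403→440 on the right. The tabs are parallel to the pads. I'll close lightly.

jog_arm:
  rows: "0 0 0 0;0 0 0 0;0 0 0 0;0 0 0 0;0 0 0 0;0 0 0 0;0 0 0 0;0 0 0 0;0 0 0 0;0 0 0 0"
  grip: 40
  force: 30

```text
time_s: 4.82
ee_pos: [0.5149, -0.1363, 0.1097]
tool_rot: [[-0.291, 0.957, 0.002], [0.957, 0.291, -0.001], [-0.001, 0.001, -1.0]]
ft_force: [-3.1, 0.4, 10.1]
grip_width: 0.0421
grip_force: 30.9
```

jog_arm:
  rows: "0 0 -1 0;0 0 -1 0;0 0 -1 0;0 0 -1 0"

```text
time_s: 5.15
ee_pos: [0.5149, -0.1362, 0.1099]
tool_rot: [[-0.291, 0.957, 0.001], [0.957, 0.291, -0.0], [-0.001, 0.001, -1.0]]
ft_force: [-1.6, 0.5, 5.3]
grip_width: 0.0415
grip_force: 32.1
```

Run:
```python
from h import *
f=manip.grab_frame('wrist');s=manip.sense();print(s['ee_pos'],s['ft_force'],s['wrist_torque'],s['grip_width'])
cv2.imwrite('pics/w3.png',f['pixels'][200:,150:500,::-1])
```

```text
[ 0.51484792 -0.13618253  0.10989438] [-1.59778701  0.07863814  6.40533882] [0.08822149 0.31782186 0.01882106] 0.041724555976338604
```

View pics/w3.png

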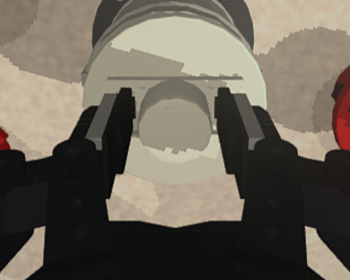

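Both pads are flat on the tabs. I'll relieve the remaining vertical load and begin the turn.

jog_arm:
  rows: "0 0 -1 0;0 0 -1 -3;0 0 -1 -6;0 0 -1 -9;0 0 -1 -12;0 0 -1 -15;0 0 -1 -18;0 0 -1 -21;0 0 -1 -24;0 0 -1 -27;0 0 -1 -29;0 0 -1 -30"

```text
time_s: 6.2
ee_pos: [0.5147, -0.1362, 0.11]
tool_rot: [[-0.732, 0.682, -0.0], [0.682, 0.732, -0.0], [0.0, -0.0, -1.0]]
ft_force: [0.7, -0.5, -0.1]
grip_width: 0.0418
grip_force: 30.9
```

```bash
cat > t.py <<'E'
from h import *
s=manip.sense();R=np.array(s['tool_rot'])
print(s['ee_pos'].round(4),np.degrees(np.arctan2(R[1,1],R[0,1])).round(2),s['ft_force'].round(1),s['wrist_torque'].round(3),round(s['grip_width'],4),s['joint_efforts'][5])
E
python3 t.py
```

```text
[ 0.5147 -0.1362  0.11  ] 47.02 [ 0.7 -0.5 -0.1] [-0.113 -0.165 -0.012] 0.0418 -0.08692038478329778
```

Tracking is perfect and the torque is near zero. I'll carry on slowly, watching the torque about z.

jog_arm:
  rows: "0 0 0 -0.7;0 0 0 -1.4;0 0 0 -2;0 0 0 -2.5;0 0 0 -3;0 0 0 -3"

```text
time_s: 6.7
ee_pos: [0.5144, -0.1365, 0.1101]
tool_rot: [[-0.765, 0.644, -0.001], [0.644, 0.765, -0.001], [0.0, -0.001, -1.0]]
ft_force: [-0.7, -4.1, -2.5]
grip_width: 0.0418
grip_force: 30.6
```

```bash
python3 t.py
```

```text
[ 0.5144 -0.1365  0.1101] 49.93 [-0.7 -4.1 -2.5] [-0.985  0.359 -0.163] 0.0418 -0.30977985821664333
```

jog_arm:
  rows: "0 0 0 -0.5;0 0 0 -1;0 0 0 -1.5;0 0 0 -2;0 0 0 -2"

```text
time_s: 7.12
ee_pos: [0.5142, -0.137, 0.1102]
tool_rot: [[-0.787, 0.617, -0.001], [0.617, 0.787, -0.002], [-0.0, -0.002, -1.0]]
ft_force: [-2.8, -7.6, -0.3]
grip_width: 0.0419
grip_force: 30.8
```

```bash
python3 t.py
```

```text
[ 0.5142 -0.137   0.1102] 51.9 [-2.8 -7.6 -0.3] [-1.677  0.751 -0.37 ] 0.0419 -0.5284295417368412
```

jog_arm:
  rows: "0 0 0 -0.5;0 0 0 -1;0 0 0 -1.5;0 0 0 -1.5"

```text
time_s: 7.45
ee_pos: [0.5142, -0.1371, 0.1102]
tool_rot: [[-0.802, 0.597, -0.001], [0.597, 0.802, -0.002], [-0.0, -0.002, -1.0]]
ft_force: [-2.6, -6.5, -1.4]
grip_width: 0.0418
grip_force: 31.2
```

```bash
python3 t.py
python3 - <<'E'
from h import *
f=manip.grab_frame('wrist')
cv2.imwrite('pics/w4.png',f['pixels'][200:,150:500,::-1])
E
```

```text
[ 0.5142 -0.1371  0.1102] 53.36 [-2.6 -6.5 -1.4] [-1.72   0.674 -0.836] 0.0418 -0.9535018354654312
```

View pics/w4.png

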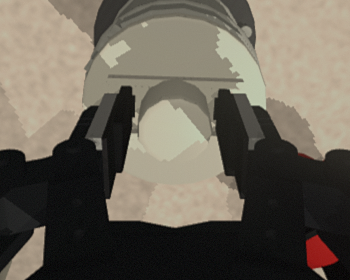

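The torque is 0.84 N m and rising steeply, and the slot line still follows the fingers, so this is the hard stop. I'll ease back a little.

jog_arm:
  rows: "0 0 0 1;0 0 0 2;0 0 0 2.5;0 0 0 2.5"

```text
time_s: 7.83
ee_pos: [0.5141, -0.1367, 0.1101]
tool_rot: [[-0.776, 0.631, -0.001], [0.631, 0.776, -0.001], [0.0, -0.002, -1.0]]
ft_force: [-3.4, -6.4, -1.2]
grip_width: 0.0418
grip_force: 30.7
```

```bash
python3 t.py
```

```text
[ 0.5141 -0.1367  0.1101] 50.86 [-3.4 -6.4 -1.2] [-1.471  0.696 -0.153] 0.0418 0.016538261552341282
```

jog_arm:
  rows: "-0.2 -1 0 0;-0.2 -1 0 0;-0.2 -1 -1 0;-0.2 -1 -2 0;-0.2 -1 -2 0"

```text
time_s: 8.25
ee_pos: [0.5139, -0.1369, 0.1122]
tool_rot: [[-0.776, 0.63, -0.001], [0.63, 0.776, 0.0], [0.001, -0.0, -1.0]]
ft_force: [-3.1, -2.8, -3.1]
grip_width: 0.0414
grip_force: 31.0
```

```bash
python3 t.py
```

```text
[ 0.5139 -0.1369  0.1122] 50.93 [-3.1 -2.8 -3.1] [-0.638  0.714 -0.069] 0.0414 -0.10233436245471239
```

jog_arm:
  rows: "0 -0.5 -1 0;0 -0.5 -2 0;0 -0.5 -3 0;0 -0.5 -4 0;0 -0.5 -4 0"

```text
time_s: 8.67
ee_pos: [0.5141, -0.1373, 0.1166]
tool_rot: [[-0.776, 0.63, 0.001], [0.63, 0.776, 0.0], [-0.0, 0.0, -1.0]]
ft_force: [-1.5, -0.7, -3.0]
grip_width: 0.0414
grip_force: 31.2
```

```bash
python3 t.py
```

```text
[ 0.5141 -0.1373  0.1166] 50.93 [-1.5 -0.7 -3. ] [-0.161  0.356 -0.039] 0.0414 -0.032664150930941105
```

jog_arm:
  rows: "0 0 -2 0;0 0 -5 0;0 0 -9 0;0 0 -14 0;0 0 -20 0;0 0 -27 0;0 0 -34 0;0 0 -42 0;0 0 -50 0;0 0 -60 0;0 0 -70 0;0 0 -70 0"

```text
time_s: 9.67
ee_pos: [0.5146, -0.1376, 0.189]
tool_rot: [[-0.776, 0.63, 0.003], [0.63, 0.776, -0.001], [-0.003, 0.001, -1.0]]
ft_force: [0.0, 0.1, -1.5]
grip_width: 0.0414
grip_force: 31.2
```

```bash
python3 t.py;python3 - <<'E'
from h import *
f=manip.grab_frame('scene')
cv2.imwrite('pics/s2.png',cv2.resize(f['pixels'][120:350,180:450,::-1],None,fx=2.5,fy=2.5))
E
```

```text
[ 0.5146 -0.1376  0.189 ] 50.92 [ 0.   0.1 -1.5] [-0.041 -0.023 -0.007] 0.0414 -0.00011187692052772036
```

View pics/s2.png

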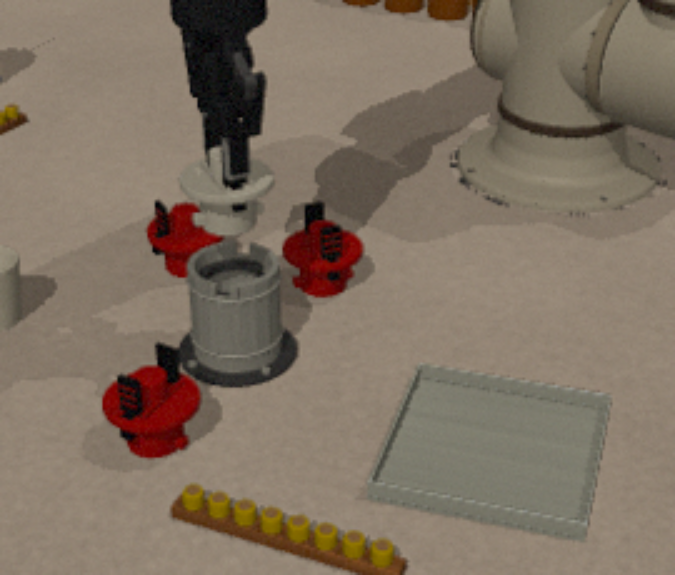

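The cap hangs straight from the fingers, clear of the open canister. Now over to the tray.

jog_arm:
  rows: "7 11 0 0;20 31 0 0;35 54 0 0;50 77 0 0;65 100 0 0;80 124 0 0;95 147 0 0;110 170 0 0;124 192 0 0;134 208 0 0;140 218 0 0;142 221 0 0"

```text
time_s: 10.72
ee_pos: [0.5426, 0.1256, 0.1855]
tool_rot: [[-0.778, 0.629, -0.001], [0.629, 0.778, 0.0], [0.001, -0.001, -1.0]]
ft_force: [-0.1, -0.4, -2.0]
grip_width: 0.0414
grip_force: 31.2
```

jog_arm:
  rows: "0 0 5 0;0 0 15 0;0 0 30 0;0 0 45 0;0 0 60 0;0 0 75 0;0 0 90 0;0 0 102 0;0 0 112 0;0 0 120 0;0 0 122 0;0 0 122 0"

```text
time_s: 11.72
ee_pos: [0.5427, 0.1234, 0.0638]
tool_rot: [[-0.776, 0.631, -0.001], [0.631, 0.776, -0.0], [0.0, -0.001, -1.0]]
ft_force: [-0.5, 0.0, -2.6]
grip_width: 0.0417
grip_force: 31.2
```

```bash
python3 t.py;python3 - <<'E'
from h import *
f=manip.grab_frame('top')
d=max(manip.outline_of('tray',f),key=lambda d:d['p']);print(d['p'],d['extent'],[ (round(e['p'],2),ray(f,*mc(e['mask']),.05)) for e in manip.outline_of('cap',f)[:5]])
f=manip.grab_frame('scene')
cv2.imwrite('pics/s3.png',cv2.resize(f['pixels'][160:350,250:450,::-1],None,fx=3,fy=3))
E
```

```text
[0.5427 0.1234 0.0638] 50.91 [-0.5  0.  -2.6] [0.038 0.03  0.007] 0.0417 -0.002255268263979815
0.56 [283.6, 193.3, 318.4, 272.4] [(0.98, array([ 0.37111787, -0.12335561,  0.05      ])), (0.88, array([ 0.65406798, -0.13221975,  0.05      ])), (0.6, array([ 0.3996797, -0.2623024,  0.05     ])), (0.31, array([0.70569108, 0.02250768, 0.05      ]))]
```

View pics/s3.png

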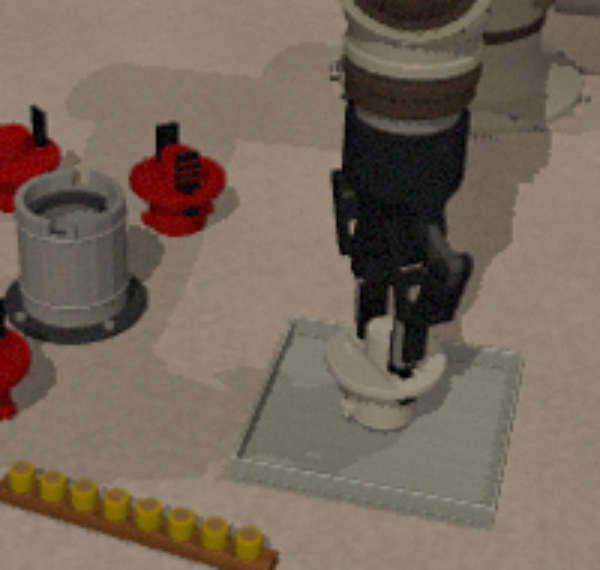

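The cap hangs upright over the middle of the tray, a few mm above the floor. I'll lower it until it touches.

jog_arm:
  rows: "0 0 1 0;0 0 2 0;0 0 3 0;0 0 4 0;0 0 5 0;0 0 6 0;0 0 6 0"

```text
time_s: 12.5
ee_pos: [0.5428, 0.1236, 0.058]
tool_rot: [[-0.776, 0.63, -0.0], [0.63, 0.776, -0.0], [0.0, -0.0, -1.0]]
ft_force: [0.3, -0.3, -1.6]
grip_width: 0.0411
grip_force: 31.2
```

jog_arm:
  rows: "0 0 0.7 0;0 0 1.4 0;0 0 2 0;0 0 2 0"

```text
time_s: 12.83
ee_pos: [0.5429, 0.1237, 0.0561]
tool_rot: [[-0.776, 0.63, -0.0], [0.63, 0.776, -0.0], [0.0, -0.0, -1.0]]
ft_force: [0.3, -0.9, -3.0]
grip_width: 0.0418
grip_force: 31.2
```

jog_arm:
  rows: "0 0 0.5 0;0 0 1 0;0 0 1.5 0;0 0 1.5 0"

```text
time_s: 13.17
ee_pos: [0.5431, 0.1236, 0.0559]
tool_rot: [[-0.776, 0.63, 0.001], [0.63, 0.776, 0.0], [-0.001, 0.001, -1.0]]
ft_force: [-3.7, -1.8, 7.8]
grip_width: 0.0419
grip_force: 33.0
```

```bash
python3 t.py
```

```text
[0.5431 0.1236 0.0559] 50.92 [-3.7 -1.8  7.8] [-0.297  0.879  0.036] 0.0419 -0.0026636974507709965
```

It's in contact at about 10 N. I'll release.

jog_arm:
  rows: "0 0 -0.5 0;0 0 -0.5 0;0 0 -0.5 0;0 0 -0.5 0"

```text
time_s: 13.5
ee_pos: [0.5431, 0.1236, 0.0559]
tool_rot: [[-0.776, 0.63, 0.001], [0.63, 0.776, 0.0], [-0.0, 0.0, -1.0]]
ft_force: [-2.7, -1.3, 6.2]
grip_width: 0.0418
grip_force: 32.8
```

jog_arm:
  rows: "0 0 0 0;0 0 0 0;0 0 0 0;0 0 0 0;0 0 0 0;0 0 0 0;0 0 0 0;0 0 0 0;0 0 0 0;0 0 0 0;0 0 0 0;0 0 0 0"
  grip: 85

```text
time_s: 14.5
ee_pos: [0.5429, 0.1237, 0.0553]
tool_rot: [[-0.776, 0.63, 0.0], [0.63, 0.776, -0.0], [-0.0, 0.0, -1.0]]
ft_force: [-0.1, -0.3, 0.5]
grip_width: 0.0849
grip_force: 0.0
```

```bash
python3 t.py
```

```text
[0.5429 0.1237 0.0553] 50.92 [-0.1 -0.3  0.5] [-0.027  0.028 -0.02 ] 0.0849 5.0649232434807345e-05
```

Released. Next I'll retreat straight up and check.

jog_arm:
  rows: "0 0 -3 0;0 0 -8 0;0 0 -16 0;0 0 -26 0;0 0 -38 0;0 0 -52 0;0 0 -66 0;0 0 -80 0;0 0 -95 0;0 0 -110 0;0 0 -120 0;0 0 -120 0"

```text
time_s: 15.5
ee_pos: [0.5439, 0.1239, 0.1786]
tool_rot: [[-0.776, 0.63, 0.004], [0.63, 0.776, 0.001], [-0.003, 0.003, -1.0]]
ft_force: [0.1, 0.4, -0.2]
grip_width: 0.0849
grip_force: 0.0
```

```bash
python3 t.py;python3 - <<'E'
from h import *
f=manip.grab_frame('scene')
cv2.imwrite('pics/s4.png',cv2.resize(f['pixels'][180:370,150:550,::-1],None,fx=2,fy=2))
E
```

```text
[0.5439 0.1239 0.1786] 50.92 [ 0.1  0.4 -0.2] [ 0.087 -0.029 -0.01 ] 0.0849 -1.5666239505662816e-05
```

View pics/s4.png

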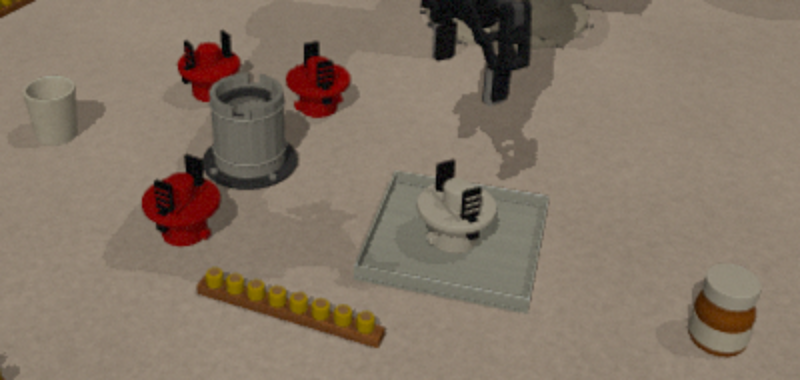

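The cap stands upright in the middle of the tray at crop (456,215). The gripper is clear, and the bar, jar and cup are where they were.

```bash
python3 -c "
from station import manip
print(manip.sign_off())"
```

```text
the job is handed in; nothing more can be done
None
```

I opened the canister and handed the job in: the cap stands released and upright in the middle of the tray, and the bar, jar and cup look untouched; the hand-in gave no verdict.

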